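# Emergency lid release of a bench centrifuge

### The job

The power has failed and the centrifuge lid is locked with the samples inside. Take the long T-key from its stand, lower it down the release shaft in front of the lid until its socket is fully home on the square stem at the bottom, and turn it clockwise (seen from above), without forcing it, until the lid springs up. Then draw the key out and stand it upright in its hole in the key stand again, and leave everything else where it is.

Things in the scene. Friction and masses are not known exactly. Their poses are not given: they have to be found in the camera images.
- centrifuge: bench centrifuge, 400 mm deep, 240 wide, fixed: cream drum with blue cone lid; before it (machine's -x) a cream console with blue control box. Origin on the bench under the release shaft's axis; +x runs back to the lid hinge, z up. Flat console top, 110 x 180 mm, 130 high, centred on the shaft; the lid's front tab begins 49 mm behind the shaft axis; the cone, 121 mm in radius, is 207 high at x = 180 mm.
- shaft_mouth (a point): centre of the mouth of the release shaft, on the console top (130 mm above the bench): a round vertical hole of 28 mm diameter with a 3 mm chamfer and a flat steel trim ring, 104 mm deep.
- shaft_floor (a point): centre of the floor of the release shaft, 26 mm above the bench. On the shaft's axis stands the latch stem, 12 mm square: flat shoulder 18 mm above the floor, small round nose to 22 mm. A key set down at a wrong angle rests on the shoulder; within about 0.16 rad of the right one (any quarter turn) its socket slides over the stem to the floor.
- stand: grey key stand, a block 70 (x) x 190 (y) x 55 mm (z), fixed to the bench, origin under its centre, with two round holes of 30 mm diameter, 45 mm deep, 50 mm either side of its centre along its y.
- stand_hole0 (a point): centre of the mouth of one hole of the stand, on its top, 55 mm above the bench.
- stand_hole1 (a point): centre of the mouth of the other hole of the stand, on its top, 55 mm above the bench.
- long_key_grip (a point): the long T-key, about 200 g, upright in one of the stand's holes: centre of its black T-handle, a flat-sided bar 90 mm long (its y), 14 thick (x), 22 high (z), here 180 mm above the bench. Below it a 10 mm steel rod, then a round socket of 24.5 mm outside diameter, 44 long, with a 13.8 mm square hole 27 deep in its lower end, flats along the handle's x and y.
- long_key_tip (a point): centre of the open lower end of the long key's socket, 170 mm below the handle's centre; it stands on the hole's bottom, 10 mm above the bench.
- short_key_grip (a point): the short T-key (for the rotor nut) in the other hole of the stand, too short for the shaft: centre of its handle, 60 mm long, 110 mm above the bench. Bystander.
- dropper_mid (a point): amber dropper bottle with white teat, 38 mm diameter, 112 mm high, loose; point 55 mm up. Bystander.
- slide_box_mid (a point): dark blue card box of glass slides, 82 x 55 x 30 mm, loose; its centre. Bystander.
- wash_bottle_mid (a point): white plastic bottle, 52 mm diameter, 120 mm high, loose; its centre. Bystander.
- stem_top (a point): tip of the stem's nose, on the shaft's axis, 48 mm above the bench; its axes are the machine's, not the stem's. The stem turns with friction 0.1 N m. Its angle is not given: locked, its flats stand anywhere from 0.9 rad anticlockwise (from above) of square with the machine to 0.1 clockwise; stop at 1.0 anticlockwise. Turned clockwise it frees the lid some 0.6 rad past square; stop at 0.95.
- lid_front (a point): top of the small tab at the lid's front edge, 138 mm above the bench while the lid is locked. The lid is hinged behind the drum; once released, its spring lifts it by itself until this point is about 180 mm above the bench, and it stays there.
Not all that is in view belongs to the job. What is shaped like the part that bears long_key_grip but purple is not meant. Of the things that look like the stand, the smaller one is meant.

How it is judged:
By the outcome, as a careful person would: the job done as asked, in the order asked, and still so for the second after the job is handed in, with the robot touching nothing.
It also fails if it takes over 58 s, if anything falls off the work surface, if the arm or the gripper's body presses on something with over 40 N, if the wrist force passes 120 N, or if a joint passes its speed limit or range.

### The arm

A 6-joint arm with a two-finger parallel gripper is mounted at the origin on the work surface. World frame = base frame: x ahead of the robot, y to its left, z up, the work surface at z = 0. Lengths are in mm, angles in rad, forces in N, time in s.
With the tool pointing down it reaches from about 250 to 775 mm from the base axis. Payload 4 kg.
Tool frame: the origin (TCP) lies midway between the tips of the shut fingers; the grasp point (between the pads) lies 19 mm behind it; z points along the fingers, y is the line along which they close (so a half turn about z gives the same grasp; the last joint's range is limited). The gripper opens to 85 mm and grips with 20 to 120 N. Pads are 22 mm wide; open, the fingers measure 114 mm over their backs; the gripper's body (76 mm by 85 mm) begins 54 mm behind the grasp point. The pads swing forward as they close: fully open they stand 13 mm farther back than shut.
Start: joints at [1.125, 0.087, 1.371, -0, 1.684, -0.103], TCP at [184.878, 518.013, 231.341] pointing down, gripper open.
Joint ranges: [-3.1, 3.1], [-0.76, 2.03], [0.27, 2.55], [-1.08, 4.22], [0.17, 2.65], [-2.57, 2.57]. Speed limits (rad/s): [2.79, 2.79, 3.14, 3.14, 3.14, 3.14].

### API

Orientations are given as a rotation vector (axis times angle).
In Python, from workcell import bot gives the robot as it stands. The module is installed in compiled form; this text tells all that it offers.
- The arm moves only by the shell command python3 -m pendant 'ROWS' [FORCE]. ROWS is a JSON object of lists of equal length, an entry for each row: "xyz": the shift along the tool's x, y, z in m, a list of three; "roll": the turn about the tool's z in rad; "gripper": the finger opening in m, from 0 to 0.0854. A call has 1 to 5 rows; each row shifts and turns the commanded pose from where the row before left it, along the tool's axes as they then stand; what a row does not reach is not made up. A row lasts 1/8 s, in which the tool goes at most 62.5 mm and 10.7 degrees, less where a joint would pass 70% of its speed; a pose out of reach is approached as far as the arm can. A call with a gripper value outside its range is refused whole. The fingers move at their own pace and stop on an object; FORCE is the grip in N (left out, the last holds). Time passes only in rows, so rows that do not move let the fingers close. It gives the time, the measured TCP pose, the force, the opening and the grip force at its end, in the units of the state.
- bot.sense(): the state, without advancing time (a new reading comes with each control period).
- bot.grab_frame(name): name is "scene" or "top"; returns a dict with "image" (480x640x3 uint8, red, green, blue), "depth" (480x640 float32, mm along the optical axis (not along the pixel's ray), 0 where there is no reading), "vfov" (degrees; the focal length in pixels is half the picture's height over the tangent of half this angle, whatever the lens; pixels are square), "cx", "cy" (the principal point, pixels), "k1" (the pictures are not rectified: a ray, as slopes to the right and down, at radius r is drawn at 1 + k1 r^2 times it, then the intrinsics apply), "extrinsics" (4x4, takes a point from world to camera coordinates). Camera axes: x right, y down, z forward; pixel columns grow to the right and rows downward; lengths in mm; the calibration is good to about 2 mm. A picture is of the moment at which its call begins.
- bot.hand_in(): hands the job in; it is judged then, once.
The state is a dict: "clock": time; "qpos": joint angles; "joint_velocities": joint speeds; "joint_torque": joint torques, N m; "tcp_pos": TCP position; "tcp_rot": TCP orientation; "wrist_force": force on the tool from outside, world axes, zero at the start; "ft_torque": the same for the moment, N m; "opening": finger opening in mm; "grasp_force": force on a finger pad.
Only numpy, scipy, OpenCV 4.12 (cv2) and the standard library are available. Lean on these libraries where they do the work, as an engineer would, in place of code of your own. Each camera call takes 0.05 s, during which the arm holds its last target. There are 200 camera calls.

## Working session

There is one attempt and no reset: what is moved stays moved. The work goes in short steps, Python scripts to look and compute and a shell command to move; the robot and the scene stay as the last step left them, time stands still between calls to the robot, and variables do not carry over. Pictures are saved under pics/ and viewed, at most 10 in all, crops included, and the job is handed in when it is done.

```bash
mkdir -p pics; cat > h.py <<'E'
import numpy as np, cv2
from workcell import bot
def grab(n):
    f=bot.grab_frame(n); F=240/np.tan(np.radians(f["vfov"])/2)
    v,u=np.mgrid[0:480,0:640].astype(float)
    K=np.array([[F,0,f["cx"]],[0,F,f["cy"]],[0,0,1]])
    p=cv2.undistortPoints(np.stack([u.ravel(),v.ravel()],1)[:,None],K,np.array([f["k1"],0,0,0,0.]))[:,0]
    d=f["depth"].ravel().astype(float)
    c=np.c_[p*d[:,None],d]
    E=np.array(f["extrinsics"]); w=(c-E[:3,3])@E[:3,:3]
    w[d==0]=np.nan
    f["w"]=w.reshape(480,640,3); f["K"]=K; f["E"]=E
    return f
def save(im,name): cv2.imwrite("pics/"+name,cv2.cvtColor(im,cv2.COLOR_RGB2BGR))
E
python3 - <<'E'
from h import *
for n in("scene","top"):
    f=grab(n); save(f["image"],n+"0.png"); print(n,f["vfov"],f["k1"],np.linalg.inv(f["E"]).round(2).tolist())
print(bot.sense())
E
```

```text
scene 46.20579890947827 0.03958583633671888 [[-0.79, 0.36, -0.49, 1322.82], [0.61, 0.45, -0.65, 1181.8], [-0.01, -0.82, -0.58, 1087.02], [0.0, 0.0, 0.0, 1.0]]
top 43.51100881185367 -0.08316860204278881 [[-0.01, -0.99, 0.13, 347.88], [-1.0, 0.01, 0.02, 74.78], [-0.02, -0.13, -0.99, 1574.53], [0.0, 0.0, 0.0, 1.0]]
{'clock': 0.1, 'qpos': array([ 1.12489231e+00,  8.79030966e-02,  1.37212254e+00,  4.37154053e-05,
        1.68355078e+00, -1.03106128e-01]), 'joint_velocities': array([-0.00166026, -0.00017001, -0.00437502,  0.00182419,  0.0010439 ,
        0.00116745]), 'joint_torque': array([ 2.02732743e-03, -3.53012073e+01, -3.14216316e+01, -3.63694380e-05,
        7.98758527e-03, -3.54592669e-05]), 'tcp_pos': array([184.67385678, 517.60814641, 230.2342686 ]), 'tcp_rot': array([-5.35726425e-01, -3.09498814e+00,  2.98036120e-03]), 'wrist_force': array([0.12544313, 0.41102309, 0.11655889]), 'ft_torque': array([-0.02439003,  0.02721534, -0.00462127]), 'grasp_force': 0.0, 'opening': 85.4886143687821}
```

View pics/scene0.png

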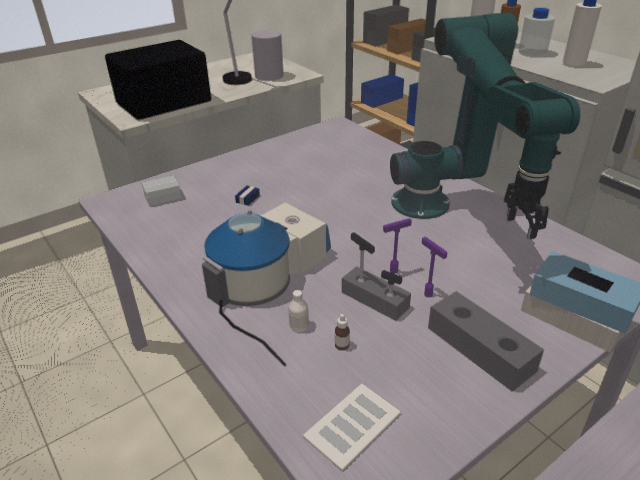

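View pics/top0.png

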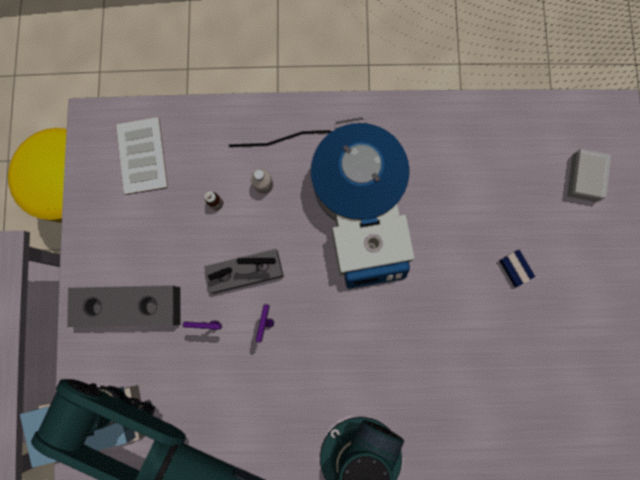

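Scene picture: the black T-key with the tall handle is at (363,243) and the short black one at (391,278), both in the small grey stand. There are purple decoys at (397,226) and (433,247), and a large decoy stand at (485,340). In the top view the long key's handle is at (257,261), the short one's at (220,274), the small stand at (244,271), the purple keys at (203,325) and (264,322), the shaft mouth at (373,242) and the large stand at (124,308). I choose the black key at top (257,261) and will check it in a crop along with its height.

```bash
cat > m.py <<'E'
from h import *
def rect(P):
    r=cv2.minAreaRect(P.astype(np.float32)); b=cv2.boxPoints(r); e=[b[1]-b[0],b[2]-b[1]]; l=max(e,key=np.linalg.norm)
    a=np.arctan2(l[1],l[0]); return np.round(r[0],1),np.round(r[1],1),round((a+np.pi/2)%np.pi-np.pi/2,4)
E
python3 - <<'E'
from m import *
t=grab("top"); s=grab("scene")
for n,f,c,g in(("top",t,(257,261),(220,274)),("scene",s,(363,243),(391,278))):
    w=f["w"]; im=f["image"].astype(int)
    dark=im.max(2)<75
    print(n,"pix",w[c[1],c[0]].round(1),w[g[1],g[0]].round(1))
    W=w.reshape(-1,3); c0=w[c[1],c[0]]
    near=np.hypot(W[:,0]-c0[0],W[:,1]-c0[1])<150
    h=W[near&(W[:,2]>165)&(W[:,2]<205)&dark.ravel()]
    print(" long handle",len(h),rect(h[:,:2]),h.mean(0).round(1),np.percentile(h[:,2],[5,50,95]).round(1))
    h=W[near&(W[:,2]>95)&(W[:,2]<128)&dark.ravel()]
    if len(h)>5: print(" short",len(h),rect(h[:,:2]),np.median(h[:,2]))
    h=W[near&(abs(W[:,2]-55)<5)]
    print(" stand",len(h),rect(h[:,:2]),np.median(h[:,2]))
w=t["w"];W=w.reshape(-1,3);m=w[242,373];print("mouth px",m)
k=(abs(W[:,2]-130)<5)&(np.hypot(W[:,0]-w[255,360,0],W[:,1]-w[255,360,1])<140)
print("console",rect(W[k][:,:2]),np.median(W[k][:,2]))
for p in((373,242),(361,165),(360,130),(124,308),(212,202),(261,181)): print(p,w[p[1],p[0]].round(0))
a=cv2.resize(t["image"][235:345,170:300],None,fx=4,fy=4,interpolation=cv2.INTER_CUBIC)[:440,:520]
b=cv2.resize(t["image"][205:295,325:420],(280,265),interpolation=cv2.INTER_CUBIC)
o=np.zeros((440,800,3),np.uint8);o[:,:520]=a;o[:265,520:]=b;save(o,"crop1.png")
E
```

```text
top pix [489.3 238.5 189.7] [465.6 336.8 121.9]
 long handle 261 (array([425.5, 253.7]), array([ 90.9, 156. ]), np.float32(-0.1576)) [485.3 241.  187.9] [175.9 188.7 194.7]
 short 171 (array([411.2, 296.3]), array([148.7, 130.8]), np.float32(0.1054)) 119.19476799588793
 stand 1279 (array([426.3, 279.3]), array([184.3, 187.6]), np.float32(-1.3488)) 54.58189505170792
scene pix [492.2 254.8 186. ] [468.2 346.5 110.2]
 long handle 195 (array([489.4, 247. ]), array([91.7, 16.6]), np.float32(1.5448)) [491.1 249.9 183.7] [172.1 185.1 192.8]
 short 168 (array([467.4, 344.8]), array([17.6, 61. ]), np.float32(-1.2499)) 113.64325980874975
 stand 1052 (array([425.3, 283.4]), array([180.5, 191.8]), np.float32(-1.3501)) 55.121705707044896
mouth px [547.61435577 -41.2822849   57.59604884]
console (array([554.6, -32.5]), array([150.2, 181.3]), np.float32(-1.4118)) 129.93867038749875
(373, 242) [548. -41.  58.]
(361, 165) [707.  -6. 218.]
(360, 130) [807.  -8. 169.]
(124, 308) [386. 587.  79.]
(212, 202) [654. 368.  76.]
(261, 181) [702. 240.  93.]
```

View pics/crop1.png

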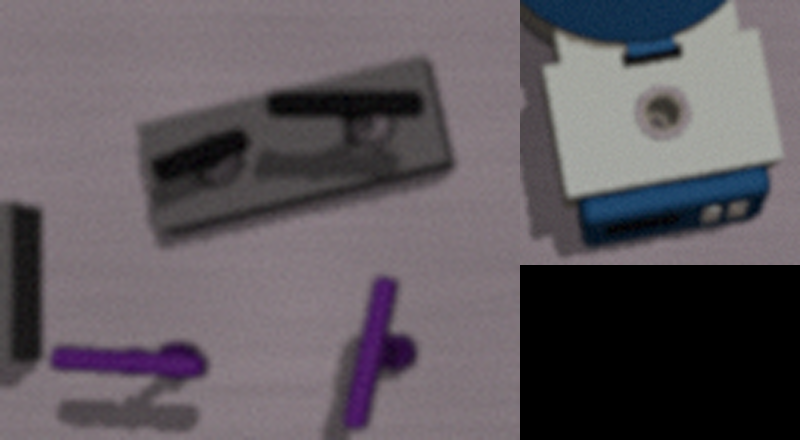

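Crop: the long handle is solid black at crop (345,103), over its own stand hole at (370,128). The short key is at (200,155) and the purple ones are standing clear. The shaft mouth is at (662,112). Next I refine with rectified views on known height planes.

```bash
cat >> m.py <<'E'
def ortho(f,z,x0,y0,R=70,s=0.5):
    # picture: row = x (world, growing down), col = y (growing right)
    n=int(2*R/s)+1; g=np.arange(n)*s-R
    X,Y=np.meshgrid(x0+g,y0+g,indexing="ij")
    P=np.c_[X.ravel(),Y.ravel(),np.full(X.size,z)]
    E=f["E"]; rv,_=cv2.Rodrigues(E[:3,:3].copy())
    # k1 model acts forward as in OpenCV
    p,_=cv2.projectPoints(P,rv,E[:3,3],f["K"],np.array([f["k1"],0,0,0,0.]))
    p=p[:,0].astype(np.float32).reshape(n,n,2)
    return cv2.remap(f["image"],p[...,0],p[...,1],cv2.INTER_CUBIC)
E
python3 - <<'E'
from m import *
O=[]
for n in("top","scene"):
    f=grab(n)
    a=ortho(f,130,548,-40,40,.25); g=cv2.GaussianBlur(cv2.cvtColor(a,cv2.COLOR_RGB2GRAY),(0,0),3)
    sat=a.astype(int); 
    # ring: less warm than cream
    ch=(sat[...,0]-sat[...,2]).astype(float)
    thr=(g<0.8*np.median(g)).astype(np.uint8)
    k,l,st,ce=cv2.connectedComponentsWithStats(thr)
    for i in range(1,k):
        if st[i,4]>1500: print(n,"dark",(548-40+ce[i][1]*.25).round(1),(-80+ce[i][0]*.25).round(1),st[i]*.25)
    b=ortho(f,188,489,247,70,.35)
    d=(b.max(2)<62).astype(np.uint8)
    d=cv2.morphologyEx(d,cv2.MORPH_OPEN,np.ones((15,15)))
    k,l,st,ce=cv2.connectedComponentsWithStats(d)
    for i in range(1,k):
        if st[i,4]>1500:
            P=np.argwhere(l==i)*.35+[419,177]; print(n,"handle",rect(P))
    w=f["w"].reshape(-1,3); q=(abs(w[:,2]-55)<4)&(np.hypot(w[:,0]-480,w[:,1]-295)<115)
    P=w[q]; P=P[(P[:,0]>435)]; print(n,"stand",rect(P[:,:2]))
    q=(abs(w[:,2]-130)<4)&(np.hypot(w[:,0]-550,w[:,1]+40)<60)&(np.hypot(w[:,0]-550,w[:,1]+40)>25);print(n,"console z",np.median(w[q][:,2]))
    O.append(np.hstack([cv2.resize(x,(266,266)) for x in(a,b,ortho(f,55,478,295,120,.5))]))
save(np.vstack(O),"ortho.png")
E
```

```text
top dark 536.2 -35.8 [  24.      7.     41.25   40.25 4808.75]
top dark 582.3 -25.0 [  26.25   65.75   52.     14.5  2291.  ]
top handle (array([468.9, 239.3]), array([107.1,  60.5]), np.float32(-1.5708))
top handle (array([460.1, 307. ]), array([20., 34.]), np.float32(0.0))
top stand (array([481.1, 291.7]), array([ 70.9, 188.7]), np.float32(-1.3397))
top console z 129.79862263202375
scene dark 534.7 -27.4 [  36.75   11.75   34.     33.   2903.5 ]
scene dark 580.5 -29.1 [   0.     60.25   80.25   20.   3943.5 ]
scene handle (array([500.2, 252.9]), array([ 35. , 100.1]), np.float32(-1.5708))
scene stand (array([477.3, 294.6]), array([ 78.3, 192.6]), np.float32(-1.394))
scene console z 130.38150807517798
```

View pics/ortho.png

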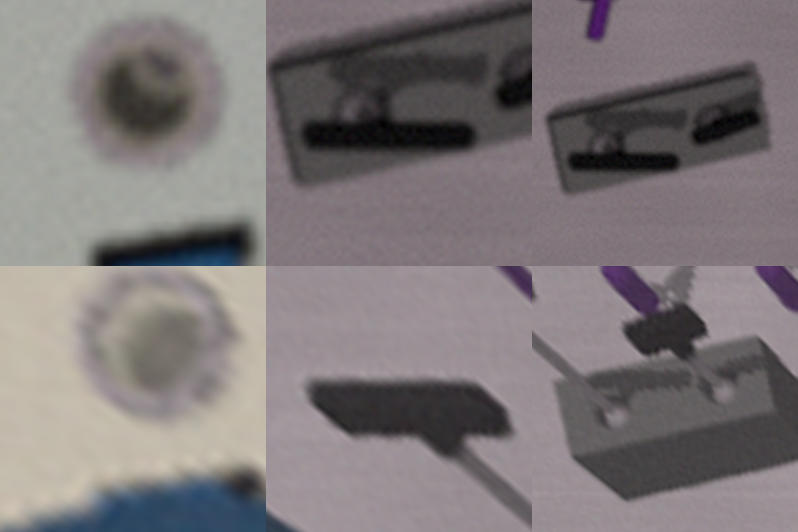

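Fused positions: the long handle is at about (490,244) with its bar along world y (yaw -0.03). The stand centre and yaw (480,293, 0.22) predict that hole at (491,244), which agrees. The shaft mouth is at about (534,-34) and the machine yaw about 0.16. Moving above the key.

```bash
cat > go.py <<'E'
import sys,numpy as np
from scipy.spatial.transform import Rotation as R
from workcell import bot
s=bot.sense(); M=R.from_rotvec(s["tcp_rot"]).as_matrix(); p=s["tcp_pos"]
th=np.arctan2(M[1,1],M[0,1])
print("t",s["clock"],"p",p.round(1),"th",th.round(4),"tilt",M[:2,2].round(4),"q",s["qpos"].round(3),"F",s["wrist_force"].round(1),"T",s["ft_torque"].round(3),"open",round(s["opening"],1),"g",round(s["grasp_force"],1))
if len(sys.argv)>3:
    t=np.array(sys.argv[1:4],float); print("shift mm (tool)",(M.T@(t-p)).round(1), "roll",round(th-float(sys.argv[4]),3) if len(sys.argv)>4 else "")
E
python3 -m pendant '{"xyz":[[-0.054,-0.022,0],[-0.054,-0.022,0],[-0.054,-0.022,0],[-0.054,-0.022,0],[-0.054,-0.022,0]],"roll":[0,0,0,0,0],"gripper":[0.06,0.06,0.06,0.06,0.06]}'
python3 -m pendant '{"xyz":[[-0.054,-0.022,0],[-0.054,-0.022,0],[0,0,0],[0,0,0],[0,0,0]],"roll":[0,0,0.18,0.18,0.18],"gripper":[0.06,0.06,0.06,0.06,0.06]}'
python3 -m pendant '{"xyz":[[0,0,0],[0,0,0],[0,0,0],[0,0,0],[0,0,0]],"roll":[0.18,0.18,0.18,0.17,0],"gripper":[0.06,0.06,0.06,0.06,0.06]}'
python3 go.py 490 244 161 -0.028
```

```text
clock: 0.92
tcp_pos: [403.3, 322.3, 231.5]
tcp_rot: [0.536, 3.095, 0.001]
wrist_force: [0.9, 2.4, -0.3]
opening: 60.1
grasp_force: 0.0
clock: 1.55
tcp_pos: [489.3, 245.6, 231.1]
tcp_rot: [-1.351, -2.836, 0.0]
wrist_force: [-0.4, 0.2, -0.2]
opening: 60.0
grasp_force: 0.0
clock: 2.17
tcp_pos: [489.1, 245.9, 231.2]
tcp_rot: [-2.243, -2.199, 0.0]
wrist_force: [-0.3, 0.1, 1.1]
opening: 59.9
grasp_force: 0.0
t 2.175 p [489.1 245.9 231.2] th -0.02 tilt [-0.0001  0.    ] q [0.362 0.082 1.377 0.    1.683 0.382] F [-0.3  0.1  1.1] T [-0.002 -0.003  0.031] open 59.9 g 0.0
shift mm (tool) [-1.9  1.  70.2] roll 0.008
```

```bash

python3 -m pendant '{"xyz":[[-0.002,0.001,0.015],[0,0,0.02],[0,0,0.02],[0,0,0.015],[0,0,0]],"roll":[0.008,0,0,0,0],"gripper":[0.045,0.045,0.045,0.045,0.045]}' 
python3 -m pendant '{"xyz":[[0,0,0],[0,0,0],[0,0,0],[0,0,0],[0,0,0]],"roll":[0,0,0,0,0],"gripper":[0.03,0.02,0.012,0.005,0.005]}' 60
python3 -m pendant '{"xyz":[[0,0,0],[0,0,0]],"roll":[0,0],"gripper":[0.005,0.005]}'
python3 go.py
```

```text
clock: 2.8
tcp_pos: [489.0, 243.4, 159.1]
tcp_rot: [-2.253, -2.187, 0.006]
wrist_force: [-0.1, -0.4, -0.1]
opening: 45.0
grasp_force: 0.0
clock: 3.42
tcp_pos: [490.5, 244.2, 162.5]
tcp_rot: [2.254, 2.188, 0.003]
wrist_force: [0.1, 0.5, 5.2]
opening: 13.1
grasp_force: 59.3
clock: 3.68
tcp_pos: [490.5, 244.1, 162.5]
tcp_rot: [2.254, 2.188, 0.003]
wrist_force: [-0.9, -0.1, 6.1]
opening: 13.4
grasp_force: 59.4
t 3.675 p [490.5 244.1 162.5] th -0.03 tilt [0.0018 0.0009] q [0.358 0.105 1.488 0.    1.546 0.388] F [-0.9 -0.1  6.1] T [0.027 0.284 0.007] open 13.4 g 59.4
```

```bash

python3 -m pendant '{"xyz":[[0,0,-0.015],[0,0,-0.025],[0,0,-0.03],[0,0,-0.03],[0,0,-0.03]],"roll":[0,0,0,0,0],"gripper":[0.005,0.005,0.005,0.005,0.005]}' 
python3 -m pendant '{"xyz":[[0,0,-0.015],[0,0,-0.005],[0,0,0]],"roll":[0,0,0],"gripper":[0.005,0.005,0.005]}' 
python3 go.py 534 -34 310 0.9
python3 - <<'E'
from m import *
s=bot.sense();p=s["tcp_pos"];z=p[2]+19+10.5; O=[]
for n in("top","scene"):
    f=grab(n); w=f["w"]
    k=(f["image"].max(2)<75)&(np.abs(w[...,2]-(z-13))<20)&(np.hypot(w[...,0]-p[0],w[...,1]-p[1])<60)
    print(n,k.sum(),np.nanmean(w[k],0))
    a=f["image"]; E=f["E"]; c=E[:3,:3]@(p+[0,0,-60])+E[:3,3]; u=f["K"]@(c/c[2]); u,v=int(u[0]),int(u[1]); print(u,v)
    O.append(cv2.resize(a[v-60:v+70,u-65:u+65],(400,400),interpolation=cv2.INTER_CUBIC))
save(np.hstack(O),"held.png")
E
```

```text
clock: 4.3
tcp_pos: [489.9, 243.7, 291.9]
tcp_rot: [-2.254, -2.188, 0.002]
wrist_force: [0.2, 0.4, -1.5]
opening: 13.0
grasp_force: 58.5
clock: 4.68
tcp_pos: [489.9, 243.8, 310.4]
tcp_rot: [-2.254, -2.187, 0.002]
wrist_force: [0.1, 0.1, -2.3]
opening: 12.8
grasp_force: 58.6
t 4.675 p [489.9 243.8 310.4] th -0.0301 tilt [-0.0015 -0.0005] q [0.358 0.081 1.223 0.    1.84  0.388] F [ 0.1  0.1 -2.3] T [ 0.048 -0.039 -0.017] open 12.8 g 58.6
shift mm (tool) [-276.3   52.4    0.4] roll -0.93
top 1 [482.7222202  223.25026301 336.45887481]
251 258
scene 207 [493.12852887 258.75393228 331.39125702]
361 221
```

View pics/held.png

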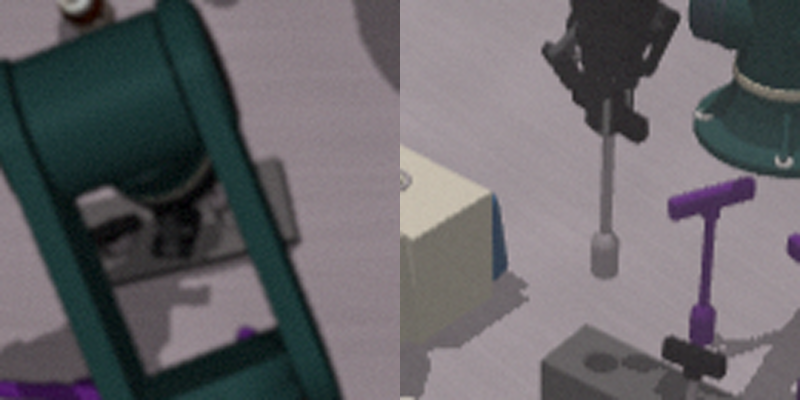

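Held picture: the key hangs straight at (605,190) in the right-hand panel, its socket at (605,255), gripped at the handle's middle. Next I measure the socket and the mouth ring with the same cameras for a relative offset.

```bash
python3 - <<'E'
from m import *
from scipy.optimize import minimize
p=bot.sense()["tcp_pos"]
for n in("scene","top"):
    fs=[grab(n) for _ in range(4)]; f=fs[0]; f["image"]=np.mean([g["image"] for g in fs],0).astype(np.float32)
    C=np.linalg.inv(f["E"])[:3,3]
    if n=="scene":
        for lo,hi,r in((162,198,12.25),(215,300,5)):
            A=[]
            for g in fs:
                w=g["w"]; k=(w[...,2]>lo)&(w[...,2]<hi)&(np.hypot(w[...,0]-p[0],w[...,1]-p[1])<35); A.append(np.median(w[k],0))
            m=np.mean(A,0); d=(C-m)[:2]; d/=np.linalg.norm(d); print("axis",lo,k.sum(),(m[:2]-d*r*np.pi/4).round(2))
    s=.25;R0=40;x0,y0=534,-34
    a=ortho(f,130,x0,y0,R0,s)
    for nm,I in(("b/r",a[...,2]/a[...,0]),("gray",a.mean(2)/100)):
        I=cv2.GaussianBlur(I,(0,0),3); t=np.linspace(0,2*np.pi,180,endpoint=False)
        def ring(c,r):
            return cv2.remap(I,(((c[1]-y0+R0)+r*np.sin(t))/s).astype(np.float32)[None],(((c[0]-x0+R0)+r*np.cos(t))/s).astype(np.float32)[None],1)[0]
        best=[]
        for r in np.arange(16,26,1.):
          for dx in np.arange(-7,7.1,.5):
            for dy in np.arange(-7,7.1,.5):
              d=ring((x0+dx,y0+dy),r-1.5)-ring((x0+dx,y0+dy),r+1.5); best.append((abs(np.median(d)),r,x0+dx,y0+dy))
        best.sort(reverse=True); B=np.array(best[:15]); print(n,nm,B[0].round(3),B.mean(0).round(2))
E
```

```text
axis 162 102 [486.5  243.75]
axis 215 98 [485.9  243.75]
scene b/r [ 4.100e-02  2.300e+01  5.315e+02 -3.350e+01] [ 4.000e-02  2.267e+01  5.309e+02 -3.353e+01]
scene gray [ 2.24e-01  2.40e+01  5.31e+02 -3.20e+01] [ 2.2000e-01  2.3600e+01  5.3133e+02 -3.2270e+01]
top b/r [ 4.90e-02  1.60e+01  5.37e+02 -3.55e+01] [ 5.0000e-02  1.6000e+01  5.3677e+02 -3.5930e+01]
top gray [ 2.36e-01  1.60e+01  5.35e+02 -3.55e+01] [ 2.2000e-01  1.6000e+01  5.3507e+02 -3.5530e+01]
```

```bash

python3 -m pendant '{"xyz":[[-0.055,0.0105,0],[-0.055,0.0105,0],[-0.055,0.0105,0],[-0.055,0.0105,0],[-0.055,0.0105,0]],"roll":[0,0,0,0,0],"gripper":[0.005,0.005,0.005,0.005,0.005]}' >/dev/null
python3 -m pendant '{"xyz":[[0,0,0],[0,0,0],[0,0,0],[0,0,0],[0,0,0]],"roll":[-0.18,-0.18,-0.18,-0.18,-0.18],"gripper":[0.005,0.005,0.005,0.005,0.005]}' >/dev/null
python3 -m pendant '{"xyz":[[0,0,0],[0,0,0]],"roll":[-0.08,0],"gripper":[0.005,0.005]}' 
python3 go.py 534.8 -33.2 286 0.95
python3 - <<'E'
from m import *
p=bot.sense()["tcp_pos"]; fs=[grab("scene") for _ in range(4)]; C=np.linalg.inv(fs[0]["E"])[:3,3]
for lo,hi,r in((162,198,12.25),(215,300,5)):
    A=[]
    for g in fs:
        w=g["w"]; k=(w[...,2]>lo)&(w[...,2]<hi)&(np.hypot(w[...,0]-p[0],w[...,1]-p[1])<35); A.append(np.median(w[k],0))
    m=np.mean(A,0); d=(C-m)[:2]; d/=np.linalg.norm(d); print("axis",k.sum(),(m[:2]-d*r*np.pi/4).round(2))
E
```

```text
clock: 6.68
tcp_pos: [534.3, -32.6, 311.3]
tcp_rot: [0.961, 2.991, 0.0]
wrist_force: [-0.4, -0.3, -1.1]
opening: 12.7
grasp_force: 58.6
t 6.675 p [534.3 -32.6 311.3] th 0.949 tilt [0.0001 0.0001] q [-0.167  0.053  1.25   0.     1.839 -1.116] F [-0.4 -0.3 -1.1] T [ 0.003 -0.003 -0.007] open 12.7 g 58.6
shift mm (tool) [-0.8 -0.2 25.3] roll -0.001
axis 84 [531.48 -32.3 ]
axis 82 [530.67 -32.15]
```

```bash

python3 -m pendant '{"xyz":[[-0.0005,0,0.012],[0,0,0.012],[0,0,0.005],[0,0,0.005],[0,0,0]],"roll":[0,0,0,0,0],"gripper":[0.005,0.005,0.005,0.005,0.005]}'
python3 go.py
python3 -m pendant '{"xyz":[[0,0,0.005],[0,0,0.005],[0,0,0.005],[0,0,0]],"roll":[0,0,0,0],"gripper":[0.005,0.005,0.005,0.005]}'
python3 go.py
```

```text
clock: 7.5
tcp_pos: [534.6, -32.8, 276.9]
tcp_rot: [-0.959, -2.991, 0.0]
wrist_force: [0.3, 0.9, -1.7]
opening: 13.0
grasp_force: 58.6
t 7.5 p [534.6 -32.8 276.9] th 0.9499 tilt [-0.0007  0.0002] q [-0.167  0.051  1.32   0.     1.772 -1.117] F [ 0.3  0.9 -1.7] T [-0.062  0.022  0.034] open 13.0 g 58.6
clock: 8.0
tcp_pos: [534.4, -32.8, 261.5]
tcp_rot: [-0.959, -2.99, 0.0]
wrist_force: [-0.7, -0.1, -1.7]
opening: 13.1
grasp_force: 58.6
t 8.0 p [534.4 -32.8 261.5] th 0.95 tilt [-0.0013  0.0003] q [-0.167  0.052  1.349  0.     1.742 -1.117] F [-0.7 -0.1 -1.7] T [ 0.041 -0.007 -0.026] open 13.1 g 58.6
```

```bash

python3 -m pendant '{"xyz":[[0,0,0.015],[0,0,0.015],[0,0,0.015],[0,0,0.01],[0,0,0]],"roll":[0,0,0,0,0],"gripper":[0.005,0.005,0.005,0.005,0.005]}'
python3 -m pendant '{"xyz":[[0,0,0.003],[0,0,0.003],[0,0,0.003],[0,0,0.001],[0,0,0]],"roll":[0,0,0,0,0],"gripper":[0.005,0.005,0.005,0.005,0.005]}'
python3 go.py
```

```text
clock: 8.62
tcp_pos: [534.1, -32.7, 205.8]
tcp_rot: [-0.959, -2.989, 0.0]
wrist_force: [-0.1, 0.3, -2.2]
opening: 13.2
grasp_force: 58.6
clock: 9.25
tcp_pos: [534.7, -32.8, 197.2]
tcp_rot: [-0.96, -2.991, -0.0]
wrist_force: [0.7, -0.2, -2.3]
opening: 12.9
grasp_force: 58.6
t 9.25 p [534.7 -32.8 197.2] th 0.95 tilt [-0.0001  0.0001] q [-0.167  0.065  1.462  0.     1.615 -1.117] F [ 0.7 -0.2 -2.3] T [0.045 0.038 0.002] open 12.9 g 58.6
```

```bash

python3 -m pendant '{"xyz":[[0,0,0.001],[0,0,0.001],[0,0,0.001],[0,0,0]],"roll":[0,0,0,0],"gripper":[0.005,0.005,0.005,0.005]}'
python3 go.py
```

```text
clock: 9.75
tcp_pos: [535.1, -32.9, 195.7]
tcp_rot: [0.959, 2.989, 0.001]
wrist_force: [-1.0, 0.3, 5.7]
opening: 12.9
grasp_force: 59.7
t 9.75 p [535.1 -32.9 195.7] th 0.95 tilt [ 0.0022 -0.0002] q [-0.167  0.065  1.465  0.     1.61  -1.117] F [-1.   0.3  5.7] T [ 0.044  0.244 -0.008] open 12.9 g 59.7
```

```bash

python3 -m pendant '{"xyz":[[0,0,0],[0,0,0],[0,0,0],[0,0,0]],"roll":[0.05,0.05,0.05,0]}' 2>&1 | head -3
python3 -m pendant '{"xyz":[[0,0,0],[0,0,0],[0,0,0],[0,0,0]],"roll":[0.05,0.05,0.05,0],"gripper":[0.005,0.005,0.005,0.005]}'
python3 go.py
```

```text
schema error: expected keys xyz, roll, gripper
clock: 10.25
tcp_pos: [535.4, -32.9, 195.4]
tcp_rot: [1.179, 2.909, 0.001]
wrist_force: [-0.0, 0.6, 6.0]
opening: 13.1
grasp_force: 59.7
t 10.25 p [535.4 -32.9 195.4] th 0.8006 tilt [ 0.0026 -0.0003] q [-0.167  0.065  1.466  0.     1.608 -0.968] F [-0.   0.6  6. ] T [-0.01  -0.046 -0.006] open 13.1 g 59.7
```

Still on the shoulder. I continue in small steps.

```bash

python3 -m pendant '{"xyz":[[0,0,0],[0,0,0],[0,0,0]],"roll":[0.06,0.06,0],"gripper":[0.005,0.005,0.005]}'
python3 go.py
python3 -m pendant '{"xyz":[[0,0,0],[0,0,0],[0,0,0]],"roll":[0.06,0.06,0],"gripper":[0.005,0.005,0.005]}'
python3 go.py
```

```text
clock: 10.62
tcp_pos: [534.3, -32.9, 193.0]
tcp_rot: [-1.351, -2.834, 0.001]
wrist_force: [0.6, -0.7, -2.0]
opening: 13.1
grasp_force: 58.6
t 10.625 p [534.3 -32.9 193. ] th 0.6813 tilt [-0.0018  0.0001] q [-0.167  0.067  1.469 -0.     1.608 -0.849] F [ 0.6 -0.7 -2. ] T [-0.146 -0.167  0.005] open 13.1 g 58.6
clock: 11.0
tcp_pos: [534.4, -32.9, 193.4]
tcp_rot: [-1.518, -2.749, 0.001]
wrist_force: [1.5, 0.6, -2.3]
opening: 13.2
grasp_force: 58.6
t 11.0 p [534.4 -32.9 193.4] th 0.5618 tilt [-0.0015  0.0002] q [-0.167  0.066  1.468 -0.     1.609 -0.729] F [ 1.5  0.6 -2.3] T [-0.175 -0.117  0.   ] open 13.2 g 58.6
```

It has dropped onto the stem. Lowering it home.

```bash

python3 -m pendant '{"xyz":[[0,0,0.004],[0,0,0.004],[0,0,0.003],[0,0,0.001],[0,0,0]],"roll":[0,0,0,0,0],"gripper":[0.005,0.005,0.005,0.005,0.005]}'
python3 go.py
python3 -m pendant '{"xyz":[[0,0,0.001],[0,0,0.001],[0,0,0.001],[0,0,0.001],[0,0,0]],"roll":[0,0,0,0,0],"gripper":[0.005,0.005,0.005,0.005,0.005]}'
python3 go.py
```

```text
clock: 11.62
tcp_pos: [534.6, -32.8, 182.1]
tcp_rot: [-1.521, -2.749, 0.0]
wrist_force: [0.6, 0.3, -2.4]
opening: 13.2
grasp_force: 58.7
t 11.625 p [534.6 -32.8 182.1] th 0.5601 tilt [-0.0004  0.0001] q [-0.167  0.07   1.486  0.     1.585 -0.727] F [ 0.6  0.3 -2.4] T [-0.094 -0.074 -0.047] open 13.2 g 58.7
clock: 12.25
tcp_pos: [534.8, -32.8, 178.6]
tcp_rot: [1.521, 2.749, 0.0]
wrist_force: [-0.5, 0.1, -0.4]
opening: 12.8
grasp_force: 58.8
t 12.25 p [534.8 -32.8 178.6] th 0.56 tilt [0.0004 0.0001] q [-0.167  0.072  1.492  0.     1.578 -0.727] F [-0.5  0.1 -0.4] T [-0.051  0.068  0.006] open 12.8 g 58.8
```

```bash

python3 -m pendant '{"xyz":[[0,0,0.0005],[0,0,0.0005],[0,0,0]],"roll":[0,0,0],"gripper":[0.005,0.005,0.005]}'
python3 go.py|head -1
for i in 1; do python3 -m pendant '{"xyz":[[0,0,0],[0,0,0],[0,0,0],[0,0,0],[0,0,0]],"roll":[0.06,0.06,0.06,0.06,0.06],"gripper":[0.005,0.005,0.005,0.005,0.005]}' >/dev/null; done
python3 go.py
python3 -m pendant '{"xyz":[[0,0,0],[0,0,0],[0,0,0],[0,0,0],[0,0,0]],"roll":[0.06,0.06,0.06,0.06,0.06],"gripper":[0.005,0.005,0.005,0.005,0.005]}' >/dev/null
python3 go.py
```

```text
clock: 12.62
tcp_pos: [535.0, -32.9, 178.5]
tcp_rot: [1.52, 2.748, 0.001]
wrist_force: [-2.0, -0.3, 5.8]
opening: 13.1
grasp_force: 59.7
t 12.625 p [535.  -32.9 178.5] th 0.56 tilt [ 0.0016 -0.0002] q [-0.167  0.071  1.492  0.     1.576 -0.727] F [-2.  -0.3  5.8] T [-0.038  0.43  -0.006] open 13.1 g 59.7
t 13.25 p [535.1 -33.2 178.5] th 0.2584 tilt [ 0.0019 -0.0011] q [-1.670e-01  7.100e-02  1.492e+00 -1.000e-03  1.576e+00 -4.260e-01] F [-1.6 -0.2  5.5] T [-0.241  0.302  0.171] open 12.9 g 59.7
t 13.875 p [535.2 -33.3 178.5] th -0.0416 tilt [ 0.0021 -0.0012] q [-1.670e-01  7.100e-02  1.492e+00 -1.000e-03  1.576e+00 -1.260e-01] F [-1.  -0.6  5.3] T [-0.262  0.246  0.172] open 13.1 g 59.7
```

```bash
cat > lid.py <<'E'
from m import *
w=grab("scene")["w"]
for x,y in((590,-24),(620,-19),(712,-5)):
    k=(np.hypot(w[...,0]-x,w[...,1]-y)<14)&(w[...,2]>100)&(w[...,2]<260); print("lid",x,k.sum(),np.median(w[k][:,2]) if k.any() else None)
E
python3 lid.py
python3 -m pendant '{"xyz":[[0,0,0],[0,0,0],[0,0,0],[0,0,0],[0,0,0]],"roll":[0.06,0.06,0.06,0.06,0.06],"gripper":[0.005,0.005,0.005,0.005,0.005]}' >/dev/null
python3 go.py; python3 lid.py
python3 -m pendant '{"xyz":[[0,0,0],[0,0,0],[0,0,0],[0,0,0]],"roll":[0.05,0.05,0,0],"gripper":[0.005,0.005,0.005,0.005]}' >/dev/null
python3 go.py; python3 lid.py
```

```text
lid 590 18 251.3247915108014
lid 620 5 174.78813505548283
lid 712 47 214.37569417913923
t 14.55 p [535.3 -33.3 178.5] th -0.3412 tilt [ 0.0022 -0.0012] q [-1.670e-01  7.100e-02  1.492e+00 -1.000e-03  1.576e+00  1.740e-01] F [-1.5 -1.8  5.1] T [-0.3    0.208  0.185] open 13.0 g 59.7
lid 590 9 142.19907721660192
lid 620 4 170.21161822507435
lid 712 43 214.68139707756922
t 15.1 p [535.3 -33.4 178.5] th -0.4396 tilt [ 0.0023 -0.0013] q [-1.670e-01  7.100e-02  1.492e+00 -1.000e-03  1.576e+00  2.720e-01] F [-0.6 -1.2  5.7] T [-0.28   0.263  0.123] open 13.0 g 59.7
lid 590 8 140.79922649280806
lid 620 6 175.70672939213364
lid 712 39 214.6452895182134
```

```bash

python3 -m pendant '{"xyz":[[0,0,0],[0,0,0],[0,0,0]],"roll":[0.05,0.05,0],"gripper":[0.005,0.005,0.005]}' >/dev/null
python3 go.py; python3 lid.py
python3 -m pendant '{"xyz":[[0,0,0],[0,0,0],[0,0,0]],"roll":[0.04,0.03,0],"gripper":[0.005,0.005,0.005]}' >/dev/null
python3 go.py; python3 lid.py
```

```text
t 15.525 p [535.3 -33.4 178.5] th -0.5398 tilt [ 0.0023 -0.0014] q [-1.670e-01  7.100e-02  1.492e+00 -1.000e-03  1.575e+00  3.720e-01] F [-0.4 -0.8  4.9] T [-0.293  0.279  0.133] open 13.0 g 59.7
lid 590 6 138.51028838419438
lid 620 4 170.92757731673294
lid 712 43 213.707673920504
t 15.95 p [535.3 -33.4 178.5] th -0.6097 tilt [ 0.0022 -0.0014] q [-1.670e-01  7.100e-02  1.492e+00 -1.000e-03  1.575e+00  4.420e-01] F [-0.9 -0.8  4.7] T [-0.316  0.247  0.118] open 12.9 g 59.7
lid 590 6 140.89413529082597
lid 620 4 170.7603742658514
lid 712 43 214.34959828504998
```

```bash

python3 -m pendant '{"xyz":[[0,0,0],[0,0,0],[0,0,0],[0,0,0]],"roll":[0.03,0.03,0,0],"gripper":[0.005,0.005,0.005,0.005]}' >/dev/null
python3 go.py; python3 lid.py
python3 -m pendant '{"xyz":[[0,0,0],[0,0,0],[0,0,0],[0,0,0]],"roll":[0.03,0.03,0,0],"gripper":[0.005,0.005,0.005,0.005]}' >/dev/null
python3 go.py; python3 lid.py
python3 - <<'E'
from m import *
save(np.hstack([cv2.resize(grab("scene")["image"][150:330,180:380],(400,360)),cv2.resize(grab("top")["image"][110:290,280:480],(400,360))]),"lid.png")
E
```

```text
t 16.5 p [535.3 -33.5 178.5] th -0.6699 tilt [ 0.0022 -0.0014] q [-1.680e-01  7.100e-02  1.492e+00 -1.000e-03  1.576e+00  5.020e-01] F [-0.3 -1.2  6. ] T [-0.374  0.244  0.03 ] open 13.4 g 59.7
lid 590 7 149.31225091174642
lid 620 6 179.81470349469788
lid 712 48 218.34047622759329
t 17.05 p [535.3 -33.5 178.5] th -0.7297 tilt [ 0.0023 -0.0015] q [-1.670e-01  7.100e-02  1.492e+00 -1.000e-03  1.575e+00  5.620e-01] F [-0.  -1.   4.1] T [-0.331  0.232  0.082] open 13.2 g 59.7
lid 590 14 180.44124302626807
lid 620 12 199.10824882349402
lid 712 48 233.39673330654205
```

View pics/lid.png

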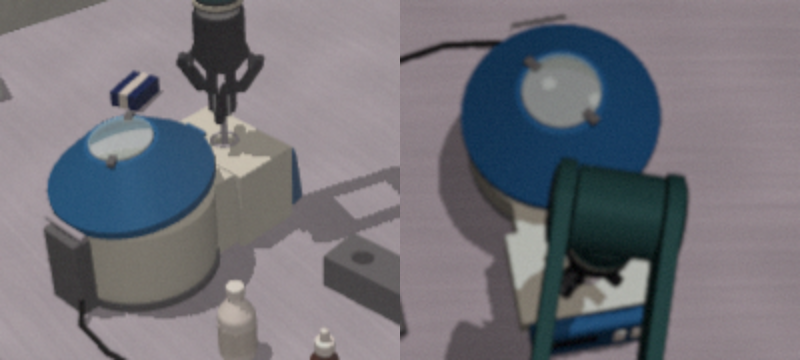

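Lid picture: the lid has lifted off the drum (left panel, rim at (150,220), with a visible gap). Its front tab reads 180 mm. I relieve the torsion and draw the key out.

```bash

python3 -m pendant '{"xyz":[[0,0,-0.001],[0,0,-0.003],[0,0,-0.006],[0,0,-0.01],[0,0,-0.01]],"roll":[-0.08,0,0,0,0],"gripper":[0.005,0.005,0.005,0.005,0.005]}' 
python3 go.py
python3 -m pendant '{"xyz":[[0,0,-0.02],[0,0,-0.02],[0,0,-0.02],[0,0,-0.02],[0,0,-0.02]],"roll":[0,0,0,0,0],"gripper":[0.005,0.005,0.005,0.005,0.005]}' 
python3 -m pendant '{"xyz":[[0,0,-0.005],[0,0,0]],"roll":[0,0],"gripper":[0.005,0.005]}' 
python3 go.py 490.3 244 312 -0.03; python3 lid.py
```

```text
clock: 17.82
tcp_pos: [534.4, -32.5, 208.1]
tcp_rot: [-2.813, -1.395, 0.0]
wrist_force: [0.5, -1.0, -2.1]
opening: 12.8
grasp_force: 58.7
t 17.825 p [534.4 -32.5 208.1] th -0.6501 tilt [-0.0008  0.001 ] q [-1.670e-01  6.100e-02  1.445e+00  1.000e-03  1.637e+00  4.830e-01] F [ 0.5 -1.  -2.1] T [-0.028  0.007  0.059] open 12.8 g 58.7
clock: 18.45
tcp_pos: [534.3, -32.3, 308.8]
tcp_rot: [-2.813, -1.396, -0.001]
wrist_force: [-0.5, 0.3, -2.0]
opening: 13.0
grasp_force: 58.7
clock: 18.7
tcp_pos: [534.6, -32.6, 312.6]
tcp_rot: [-2.814, -1.396, -0.001]
wrist_force: [-0.5, 0.8, -1.9]
opening: 12.6
grasp_force: 58.7
t 18.7 p [534.6 -32.6 312.6] th -0.6498 tilt [0.0002 0.0004] q [-0.167  0.053  1.247  0.     1.841  0.483] F [-0.5  0.8 -1.9] T [ 0.022  0.061 -0.031] open 12.6 g 58.7
shift mm (tool) [ 193.5 -202.6    0.6] roll -0.62
lid 590 11 180.23608798071425
lid 620 18 201.75624409471305
lid 712 45 234.62742766418222
```

```bash

python3 -m pendant '{"xyz":[[0,0,0],[0,0,0],[0,0,0],[0,0,0],[0,0,0]],"roll":[-0.155,-0.155,-0.155,-0.155,0],"gripper":[0.005,0.005,0.005,0.005,0.005]}' >/dev/null
python3 -m pendant '{"xyz":[[0.055,-0.0105,0],[0.055,-0.0105,0],[0.055,-0.0105,0],[0.055,-0.0105,0],[0.055,-0.0105,0]],"roll":[0,0,0,0,0],"gripper":[0.005,0.005,0.005,0.005,0.005]}' >/dev/null
python3 -m pendant '{"xyz":[[0,0,0],[0,0,0],[0,0,0]],"roll":[0,0,0],"gripper":[0.005,0.005,0.005]}' >/dev/null
python3 go.py 490.1 244 225 -0.03
```

```text
t 20.375 p [490.8 242.4 312.2] th -0.0327 tilt [-0.0002 -0.0004] q [ 0.355  0.08   1.219 -0.     1.842  0.388] F [-0.1  0.1 -1.7] T [ 0.005 -0.056 -0.032] open 13.2 g 58.7
shift mm (tool) [ 1.6 -0.7 87.2] roll -0.003
```

Lowering to a tip height of about 60 mm, then gently into the hole.

```bash

python3 -m pendant '{"xyz":[[0.0015,-0.0005,0.025],[0,0,0.025],[0,0,0.025],[0,0,0.015],[0,0,0]],"roll":[0,0,0,0,0],"gripper":[0.005,0.005,0.005,0.005,0.005]}' >/dev/null
python3 go.py 490.1 244 162.5
python3 -m pendant '{"xyz":[[0,0,0.005],[0,0,0.005],[0,0,0.005],[0,0,0]],"roll":[0,0,0,0],"gripper":[0.005,0.005,0.005,0.005]}' >/dev/null
python3 go.py 490.1 244 162.5
```

```text
t 21.0 p [489.7 244.1 221.1] th -0.0316 tilt [-0.0025 -0.0009] q [0.359 0.085 1.393 0.    1.666 0.39 ] F [ 0.8 -0.2 -1.6] T [ 0.002  0.005 -0.002] open 13.1 g 58.7
shift mm (tool) [-0.1  0.5 58.6] roll 
t 21.5 p [489.8 245.1 206.8] th -0.0299 tilt [-0.0009 -0.0003] q [0.36  0.089 1.418 0.    1.636 0.39 ] F [ 0.7  0.5 -1.6] T [-0.014 -0.014  0.01 ] open 13.1 g 58.7
shift mm (tool) [-1.1  0.4 44.3] roll
```

```bash

python3 -m pendant '{"xyz":[[-0.0008,0.0003,0],[0,0,0.004],[0,0,0.004],[0,0,0.004],[0,0,0]],"roll":[0,0,0,0,0],"gripper":[0.005,0.005,0.005,0.005,0.005]}' >/dev/null
python3 go.py 490.1 244 162.5
```

```text
t 22.125 p [490.  244.2 194.6] th -0.03 tilt [-0.0011 -0.0003] q [0.359 0.092 1.438 0.    1.613 0.389] F [-0.2 -0.  -2.4] T [0.012 0.074 0.008] open 13.1 g 58.7
shift mm (tool) [-0.2  0.1 32.1] roll
```

```bash

python3 -m pendant '{"xyz":[[0,0,0.01],[0,0,0.01],[0,0,0.006],[0,0,0.003],[0,0,0]],"roll":[0,0,0,0,0],"gripper":[0.005,0.005,0.005,0.005,0.005]}' >/dev/null
python3 go.py
python3 -m pendant '{"xyz":[[0,0,0.001],[0,0,0.001],[0,0,0.001],[0,0,0]],"roll":[0,0,0,0],"gripper":[0.005,0.005,0.005,0.005]}' >/dev/null
python3 go.py
```

```text
t 22.75 p [490.2 244.3 166.1] th -0.03 tilt [-0.0003 -0.0001] q [0.359 0.104 1.482 0.    1.556 0.389] F [ 0.3  0.2 -2.3] T [-0.102 -0.014 -0.024] open 13.0 g 58.7
t 23.25 p [490.3 244.3 163.3] th -0.0301 tilt [-0.0001  0.    ] q [0.359 0.105 1.486 0.    1.55  0.389] F [ 0.2  0.2 -2.2] T [-0.003 -0.014  0.024] open 13.3 g 58.7
```

```bash

python3 -m pendant '{"xyz":[[0,0,0.0007],[0,0,0.0007],[0,0,0]],"roll":[0,0,0],"gripper":[0.005,0.005,0.005]}' >/dev/null
python3 go.py
```

```text
t 23.625 p [490.5 244.4 162.5] th -0.03 tilt [0.0008 0.0004] q [0.359 0.106 1.487 0.    1.548 0.389] F [-0.3  0.   1.6] T [-0.046  0.182  0.018] open 13.3 g 59.2
```

The key is seated on the hole's bottom, at the same height as at the start. Releasing gently and retreating upward.

```bash

python3 -m pendant '{"xyz":[[0,0,0],[0,0,0],[0,0,0],[0,0,0],[0,0,0]],"roll":[0,0,0,0,0],"gripper":[0.016,0.02,0.03,0.04,0.045]}' 20
python3 -m pendant '{"xyz":[[0,0,-0.01],[0,0,-0.02],[0,0,-0.03],[0,0,-0.03],[0,0,-0.03]],"roll":[0,0,0,0,0],"gripper":[0.045,0.045,0.045,0.045,0.045]}'
python3 -m pendant '{"xyz":[[0,-0.05,0],[0,-0.05,0],[0,-0.05,0],[0,0,0],[0,0,0]],"roll":[0,0,0,0,0],"gripper":[0.045,0.045,0.045,0.045,0.045]}'
python3 - <<'E'
from m import *
s=grab("scene"); w=s["w"]; k=(s["image"].max(2)<75)&(w[...,2]>165)&(w[...,2]<205)&(np.hypot(w[...,0]-490,w[...,1]-244)<70)
print(k.sum(),rect(w[k][:,:2]),np.percentile(w[k][:,2],[5,50,95]))
save(np.hstack([cv2.resize(s["image"][150:370,170:470],(480,352)),cv2.resize(grab("top")["image"][160:380,170:370],(320,352))]),"end.png")
E
python3 lid.py; python3 go.py
```

```text
clock: 24.25
tcp_pos: [490.3, 244.3, 161.9]
tcp_rot: [-2.254, -2.188, -0.0]
wrist_force: [-0.1, 0.6, 0.8]
opening: 45.3
grasp_force: 0.0
clock: 24.88
tcp_pos: [490.3, 244.3, 283.9]
tcp_rot: [2.254, 2.188, 0.002]
wrist_force: [0.4, 0.7, 0.1]
opening: 45.1
grasp_force: 0.0
clock: 25.5
tcp_pos: [340.9, 248.9, 282.8]
tcp_rot: [2.254, 2.187, 0.003]
wrist_force: [0.8, 0.5, 0.8]
opening: 44.9
grasp_force: 0.0
198 (array([490.9, 247.9]), array([90.7, 15.3]), np.float32(1.5706)) [170.93590941 185.75183082 192.73171259]
lid 590 16 181.3497081120376
lid 620 14 200.75165499950936
lid 712 45 235.00490883910956
t 25.65 p [341.3 248.8 281.9] th -0.031 tilt [-0.0001 -0.0002] q [ 0.495 -0.204  1.548 -0.     1.798  0.526] F [-0.1  0.1  0.4] T [-0.026 -0.066  0.043] open 45.2 g 0.0
```

View pics/end.png

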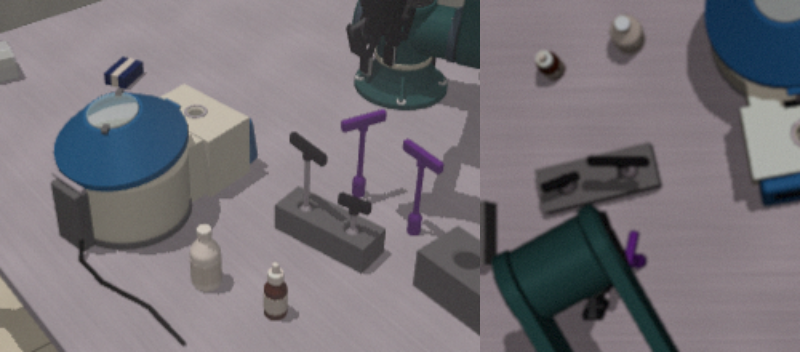

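The final picture shows the long key upright in its own hole (handle at (308,148) in the left panel), the lid up and everything else undisturbed.

```bash
python3 -c "
from workcell import bot
print(bot.hand_in())"
```

```text
the job is handed in; nothing more can be done
None
```

The lid is released and standing open (front tab at about 180 mm), the long key is back upright in its own hole, and I saw nothing else disturbed; the job was handed in at about 26 s, with no verdict returned.

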